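Tighten the loose line union: finger-tight, then an eighth of a turn with the spanner

ROBOT

A 6-joint arm with a two-finger parallel gripper is mounted at the origin on the work surface. World frame = base frame: x ahead of the robot, y to its left, z up, the work surface at z = 0. Lengths are in mm, angles in rad, forces in N, time in s.
With the tool pointing down it reaches from about 350 to 975 mm from the base axis. Payload 7.1 kg.
Tool frame: the origin (TCP) lies on the front face of the gripper's body, between the roots of the fingers; the fingertips stand 80 mm ahead of it and the grasp point (between the pads) lies 61 mm ahead of it; z points along the fingers, y is the line along which they close (so a half turn about z gives the same grasp; the last joint's range is limited). The gripper opens to 88 mm and grips with 3 to 60 N. Pads are 20 mm wide; open, the fingers measure 115 mm over their backs; the gripper's body (75 mm by 178 mm) begins 61 mm behind the grasp point.
Start: joints at [-1.267, 0.423, 1.63, -0, 1.089, -0.019], TCP at [198.282, -592.697, 302.675] pointing down, gripper open.
Joint ranges: [-3, 3], [-0.9, 2.11], [0.09, 2.58], [-1.31, 4.45], [0.11, 2.69], [-2.54, 2.54]. Speed limits (rad/s): [2.39, 2.39, 3.01, 3.14, 3.14, 3.14].

INTERFACE

Orientations are given as a rotation vector (axis times angle).
In Python, from workcell import readout, vision, close_job gives the robot as it stands.
- The arm moves only by the tool servo_tool, never from a script. Its argument "plan" is a list that holds one entry, the list of rows, each a list of 7 numbers: the gripper command: -1 is fully open, 1 is shut, values between are in proportion, then the shift along the world's x, y, z in units of 40 mm (1.0 is 40 mm), then the turn, a rotation vector about the world's x, y, z in units of 5 degrees (1.0 is 5 degrees). A call has 1 to 5 rows; each row shifts and turns the commanded pose from where the row before left it; what a row does not reach is not made up. A row lasts 1/12 s, in which the tool goes at most 41.7 mm and 7.16 degrees, less where a joint would pass 70% of its speed; a pose out of reach is approached as far as the arm can. A call is refused whole if a number of a shift passes 1 or a number of a turn 1, either way. A call with a gripper value outside its range is refused whole. The fingers move at their own pace and stop on an object; the grip force is fixed at half the most. Time passes only in rows, so rows that do not move let the fingers close. It gives the time, the measured TCP pose, the force, the opening and the grip force at its end, in the units of the state.
- readout.get_obs(): the state, without advancing time (a new reading comes with each control period).
- vision.get_image(name): name is "scene" or "top" or "wrist"; returns the picture (400x640x3 uint8, red, green, blue); there is no depth.
- vision.camera_params(name): a dict with "fx", "fy", "cx", "cy" (pixels), "D" ([k1, k2, p1, p2, k3] as OpenCV has them; the pictures are not rectified), "rvec" (rotation vector, rad) and "tvec" (3), from world to camera coordinates, as OpenCV has them; the wrist camera has in their place "hand_eye" (4x4, takes a point from camera to tool coordinates, whose origin is the TCP and whose axes are the flange's). Camera axes: x right, y down, z forward; pixel columns grow to the right and rows downward; lengths in mm; the calibration is good to about 2 mm. A picture is of the moment at which its call begins: read the wrist's pose just before it. camera_params takes no time and is no camera call.
- close_job(): hands the job in; it is judged then, once.
The state is a dict: "t": time; "qpos": joint angles; "qvel": joint speeds; "joint_torque": joint torques, N m; "ee_pos": TCP position; "orientation": TCP orientation; "ft_force": force on the tool from outside, world axes, zero at the start; "moment": the same for the moment, N m; "width": finger opening in mm; "grasp_force": force on a finger pad.
Only numpy, scipy, OpenCV 4.12 (cv2) and the standard library are available. Lean on these libraries where they do the work, as an engineer would, in place of code of your own. Each camera call takes 0.05 s, during which the arm holds its last target. There are 200 camera calls.

TASK

One of the three steel line unions on the lab bench has its hex nut backed off, with a gap and bright thread showing under it. Spin that nut clockwise down by hand (with the gripper's fingers) until it is finger-tight, then tighten it an eighth of a turn further with the open-ended spanner, not with the fingers, and lay the spanner back flat on its grey mat. Leave the other two nuts alone and do not disturb the rack, the specimen cup and the reagent bottle.

Things in the scene. Friction and masses are not known exactly. Their poses are not given: they have to be found in the camera images.
- union: The loose union, fixed to the bench, origin on its axis at the bench. Foot 68 mm dia, 10 high; pipe 22 mm dia; shoulder disc 29 mm dia at z 58 to 64; brass thread 24 mm dia above it, round which the nut sits; neck 16 mm dia; vent capsule 24 mm dia at z 94 to 118 (top). A rigid 12 mm branch pipe leaves along +x at z 28, out to 62 mm. The nut never comes off.
- nut_mid (a point): Centre of the loose hex nut (on its axis, half-way up), 30 mm across flats, 34.6 mm across corners, 18 mm high. The point turns with the nut: two of the six flats face the point's +x and -x, the others follow every 60 degrees; z up. Its height is 73 mm when the nut is down on the shoulder, up to 80.8 mm when backed off.
- spin (a joint): Free running turn of the loose nut, rad: grows as it is turned clockwise seen from above and sinks 3 mm per rad; it turns easily (0.1 N m); 0 is most backed off, 2.6 is finger-tight, down on the shoulder, where the resistance jumps to 0.45 N m.
- nip (a joint): Tightening turn past finger-tight, rad: starts at 0, grows only when the nut is forced clockwise with spin at 2.6 (0.45 N m, no further sinking); 0.785 is an eighth of a turn. It does not go back; turning anticlockwise undoes spin.
- union_b: A tight union, a bystander: like the loose one, same sizes, nut down at z 64 to 82 mm. origin on its axis at the bench
- union_c: The other tight union, a bystander, same sizes. origin on its axis at the bench
- nut_b (a joint): Turn of the tight nut of union_b, rad; 0 at the start, and to be left so.
- nut_c (a joint): Turn of the tight nut of union_c, rad; 0 at the start, and to be left so.
- spanner: Open-ended steel spanner, 190 mm long, 0.16 kg, loose. Origin at its underside, at the jaw's centre (where a nut's axis goes); +x from handle to open mouth. Jaw 31.6 mm wide, faces parallel to x from x -19 (throat) to +12 mm, flared to +23; head 54 mm wide, 10 thick (z 0 to 10). Black handle from x -47 to -167 mm, 18 wide, 14 thick (z 0 to 14).
- spanner_jaw (a point): Centre of the spanner's jaw, 5 mm above its underside; axes as the spanner.
- spanner_grip (a point): Point on the handle to grip, 100 mm behind the jaw centre, 7 mm above the underside; axes as the spanner.
- pad: Grey bench mat fixed on the bench for the spanner: 270 x 160 x 4 mm, origin at its centre on the bench, x along its length.
- rack: White tube rack with capped tubes, loose, bystander: 200 (x) x 76 (y) mm, 88 mm high; origin under its centre.
- cup: Specimen cup with red lid, loose, bystander: 54 mm dia, 50 mm high; origin under its centre.
- reagent: Amber reagent bottle, loose, bystander: 60 mm dia, 130 mm high; origin under its centre.
Mind the look-alikes: they are no part of the job. Of the things that look like the spanner, take the one that is farthest to the robot's left at the start.

How it is judged:
By the outcome, as a careful person would: the job done as asked, in the order asked, and still so for the second after the job is handed in, with the robot touching nothing.
It also fails if it takes over 72 s, if anything falls off the work surface, if the arm or the gripper's body presses on something with over 40 N, if the wrist force passes 120 N, or if a joint passes its speed limit or range.

## Working session

There is one attempt and no reset: what is moved stays moved. The work goes in short steps, Python scripts to look and compute and a tool call to move; the robot and the scene stay as the last step left them, time stands still between calls to the robot, and variables do not carry over. Pictures are saved under pics/ and viewed, at most 10 in all, crops included, and the job is handed in when it is done.

Besides the shell and the picture viewer there is one more tool, called after "Call:" as name([rows], argument=value, ...), one row to a line, values as JSON. servo_tool: Moves the arm, as the interface text tells. Its arguments: {"type":"object","properties":{"plan":{"type":"array"}},"required":["plan"]}

```bash
mkdir -p pics; ls; cat > h.py <<'E'
import numpy as np, cv2
from workcell import readout, vision
def snap(n,f):
    im=vision.get_image(n); cv2.imwrite('pics/'+f,im[:,:,::-1]); return im
E
python3 - <<'E'
from h import *
snap('scene','s0.png'); snap('top','t0.png')
for n in('scene','top','wrist'): print(n,vision.camera_params(n))
o=readout.get_obs(); print(o)
E
```

```text
pics
scene {'fx': 383.93912891213597, 'fy': 383.93912891213597, 'cx': 322.05801979646884, 'cy': 198.51748472851878, 'D': array([-0.08714448,  0.        ,  0.        ,  0.        ,  0.        ]), 'rvec': array([ 1.05960602,  2.29059358, -1.12658294]), 'tvec': array([ 416.87544684, -180.84512148, 1373.04733301])}
top {'fx': 520.6885106098563, 'fy': 520.6885106098563, 'cx': 316.85857676682053, 'cy': 198.340772215121, 'D': array([0.01406963, 0.        , 0.        , 0.        , 0.        ]), 'rvec': array([ 2.17023257, -2.22108658,  0.09229833]), 'tvec': array([ -67.5246967 ,  588.43456919, 1666.81421746])}
wrist {'fx': 298.6998399357799, 'fy': 298.6998399357799, 'cx': 321.74545383835147, 'cy': 192.37440932206817, 'D': array([0.01871621, 0.        , 0.        , 0.        , 0.        ]), 'hand_eye': array([[ 2.58773237e-04, -9.54900912e-01, -2.96924539e-01,
         8.12399543e+01],
       [ 9.99999357e-01, -8.07831212e-05,  1.13130746e-03,
         2.21659663e-02],
       [-1.10427302e-03, -2.96924641e-01,  9.54900277e-01,
        -8.14946582e+01],
       [ 0.00000000e+00,  0.00000000e+00,  0.00000000e+00,
         1.00000000e+00]])}
{'t': 0.1, 'qpos': array([-1.26699060e+00,  4.23730089e-01,  1.63059654e+00, -2.68564468e-05,
        1.08859955e+00, -1.90052997e-02]), 'qvel': array([ 0.00114433, -0.00025768, -0.00149449, -0.00131238, -0.0004844 ,
       -0.00056614]), 'joint_torque': array([-1.00844783e-03, -5.45611739e+01, -2.74325627e+01,  6.44583511e-02,
        1.88146537e-02, -5.23202550e-05]), 'ee_pos': array([ 198.17145811, -592.34291611,  302.00749013]), 'orientation': array([-3.09945674e+00, -5.04679300e-01,  3.34121675e-04]), 'ft_force': array([ 0.00863051, -0.03435803,  0.02837972]), 'moment': array([-0.00791066,  0.01979109, -0.00421162]), 'grasp_force': 0.0, 'width': 87.73991465423653}
```

View pics/s0.png

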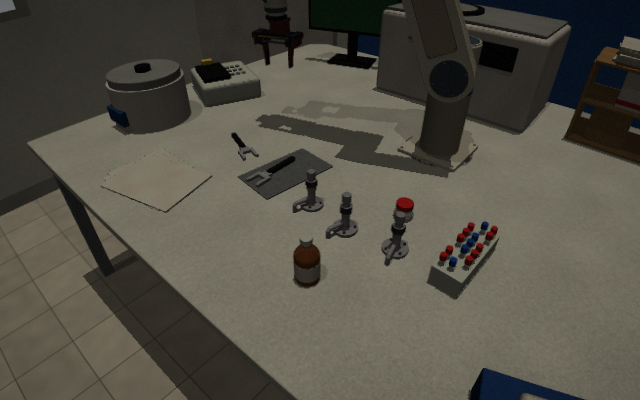

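View pics/t0.png

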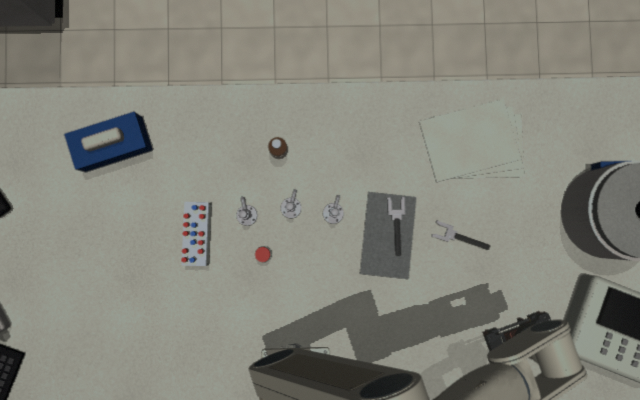

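The top view looks down with +x up and +y left. The unions are at about (247,214), (291,207) and (334,212), and the mat spanner, which is the left-most one, has its jaw at (397,205). Next I'll zoom in and locate them.

```bash
cat >> h.py <<'E'
from scipy.spatial.transform import Rotation as R
def ray(n,uv,obs=None):
    c=vision.camera_params(n); K=np.array([[c['fx'],0,c['cx']],[0,c['fy'],c['cy']],[0,0,1]])
    p=cv2.undistortPoints(np.array(uv,float).reshape(-1,1,2),K,c['D']).reshape(-1,2)
    d=np.c_[p,np.ones(len(p))]
    if n=='wrist':
        T=np.eye(4);T[:3,:3]=R.from_rotvec(obs['orientation']).as_matrix();T[:3,3]=obs['ee_pos'];T=T@c['hand_eye']
        return T[:3,3],d@T[:3,:3].T
    M=cv2.Rodrigues(c['rvec'])[0]; return -M.T@c['tvec'],d@M
def onz(n,uv,z,obs=None):
    o,d=ray(n,uv,obs); return o+d*((z-o[2])/d[:,2])[:,None]
def proj(n,P,obs=None):
    c=vision.camera_params(n); K=np.array([[c['fx'],0,c['cx']],[0,c['fy'],c['cy']],[0,0,1]])
    if n=='wrist':
        T=np.eye(4);T[:3,:3]=R.from_rotvec(obs['orientation']).as_matrix();T[:3,3]=obs['ee_pos'];T=np.linalg.inv(T@c['hand_eye']);rv=cv2.Rodrigues(T[:3,:3])[0];tv=T[:3,3]
    else: rv,tv=c['rvec'],c['tvec']
    return cv2.projectPoints(np.array(P,float).reshape(-1,1,3),rv,tv,K,c['D'])[0].reshape(-1,2)
E
python3 - <<'E'
from h import *
s=cv2.imread('pics/s0.png')[160:300,230:430]; t=cv2.imread('pics/t0.png')[180:290,220:420]
cv2.imwrite('pics/z0.png',np.vstack([cv2.resize(s,None,fx=4,fy=4,interpolation=2)]))
cv2.imwrite('pics/z1.png',cv2.resize(t,None,fx=4,fy=4,interpolation=2))
np.set_printoptions(precision=1,suppress=True)
print(onz('top',[[247,214],[291,207],[334,212]],5)); print(onz('top',[[397,205],[398,255]],12)); print(onz('top',[[388,235],[196,235],[263,254],[278,147]],4))
E
```

```text
[[ 541.8  147.1    5. ]
 [ 561.3    3.6    5. ]
 [ 541.8 -136.3    5. ]]
[[ 559.6 -342.    12. ]
 [ 397.4 -339.7   12. ]]
[[ 462.7 -310.6    4. ]
 [ 477.6  313.     4. ]
 [ 411.    97.4    4. ]
 [ 759.8   42.3    4. ]]
```

View pics/z0.png

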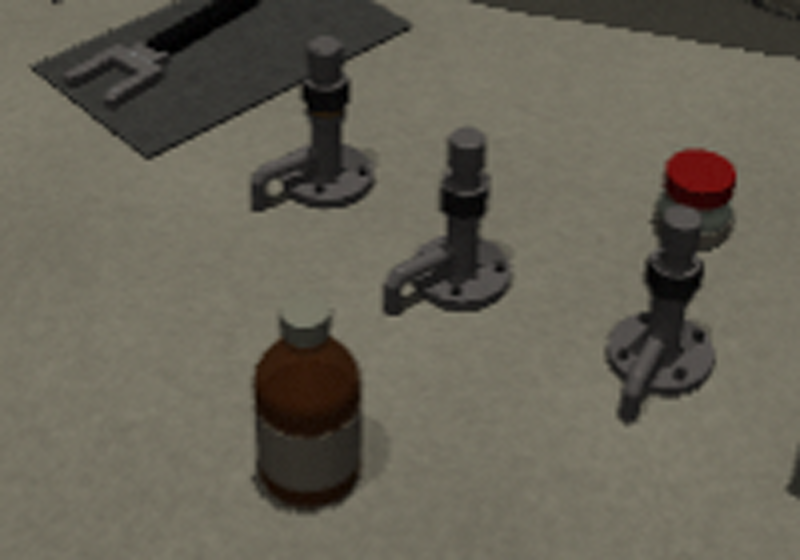

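View pics/z1.png

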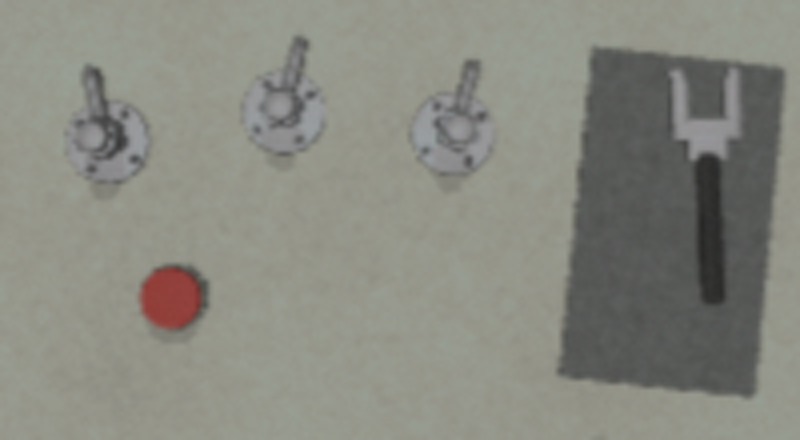

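The scene zoom shows brass under the nut of the union nearest the mat (z0 at (326,95)), and that nut sits higher than the others. In world coordinates it's at about (539,-133). I'll move above it for a close look.

Call:
servo_tool([
  [[-1,0.57,0.76,0,0,0,1],[-1,0.57,0.76,0,0,0,1],[-1,0.57,0.76,-0.1,0,0,1],[-1,0.57,0.76,-0.1,0,0,1],[-1,0.57,0.76,-0.1,0,0,1]],
])

```text
t: 0.52
ee_pos: [312.8, -439.1, 290.3]
orientation: [-2.915, -1.169, 0.0]
ft_force: [0.9, -0.4, -0.1]
width: 87.6
grasp_force: 0.0
```

Call:
servo_tool([
  [[-1,0.57,0.76,-0.1,0,0,1],[-1,0.57,0.76,-0.1,0,0,1],[-1,0.57,0.76,-0.1,0,0,1],[-1,0.57,0.76,-0.1,0,0,1],[-1,0.57,0.76,-0.1,0,0,1]],
])

```text
t: 0.93
ee_pos: [426.9, -287.0, 270.4]
orientation: [-2.593, -1.773, 0.0]
ft_force: [0.6, 0.1, 0.3]
width: 87.9
grasp_force: 0.0
```

Call:
servo_tool([
  [[-1,0.57,0.76,-0.1,0,0,1],[-1,0.57,0.76,-0.1,0,0,1],[-1,0.57,0.76,-0.1,0,0,1],[-1,0.57,0.76,-0.1,0,0,1],[-1,0.57,0.76,-0.1,0,0,1]],
])

```text
t: 1.35
ee_pos: [540.9, -134.9, 250.3]
orientation: [-2.147, -2.293, 0.0]
ft_force: [0.6, -0.7, -0.4]
width: 87.8
grasp_force: 0.0
```

```bash
python3 - <<'E'
from h import *
import pickle
np.set_printoptions(precision=1,suppress=True)
o=readout.get_obs(); im=snap('wrist','w0.png'); pickle.dump(o,open('o0.pkl','wb'))
print(o['ee_pos'],o['qpos'])
print(proj('wrist',[[540.9,-134.9,z] for z in (0,64,90,118)],o))
E
```

```text
[ 540.9 -134.9  250.3] [-0.3  0.4  1.8 -0.   0.9 -0.3]
[[322.3 174.2]
 [322.3 190.5]
 [322.4 199.4]
 [322.4 211.1]]
```

View pics/w0.png

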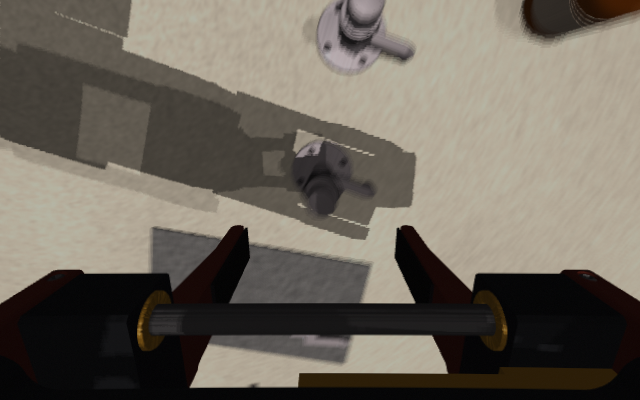

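The loose union is at about (322,190), in the gripper's shadow. I'll enlarge and brighten that part.

```bash
python3 - <<'E'
from h import *
im=cv2.imread('pics/w0.png')[130:225,270:390]
im=cv2.resize(im,None,fx=6,fy=6,interpolation=2).astype(float)/255
cv2.imwrite('pics/w0z.png',np.clip(255*(im*1.3)**.5,0,255).astype(np.uint8))
E
```

```text
(no output)
```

View pics/w0z.png

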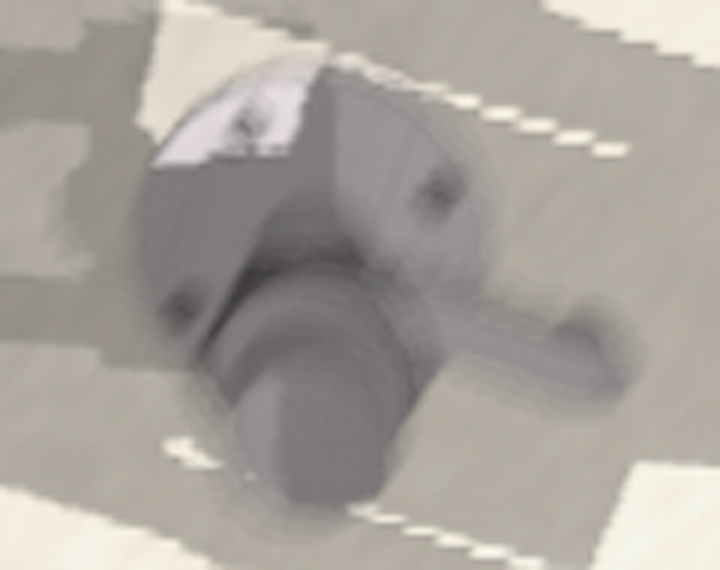

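The picture is motion-blurred. The foot centre is at about (322.5,169) against a predicted 176, so the union lies about 6 mm further +y. I'll shift, go lower, let the arm settle and look again.

Call:
servo_tool([
  [[-1,0,0.15,-0.6,0,0,0],[-1,0,0,-0.6,0,0,0],[-1,0,0,0,0,0,0],[-1,0,0,0,0,0,0]],
])

```text
t: 1.73
ee_pos: [539.4, -130.6, 201.7]
orientation: [-2.151, -2.286, 0.003]
ft_force: [0.1, 0.3, 2.1]
width: 87.8
grasp_force: 0.0
```

```bash
python3 - <<'E'
from h import *
import pickle
np.set_printoptions(precision=1,suppress=True)
o=readout.get_obs(); im=snap('wrist','w1.png'); pickle.dump(o,open('o1.pkl','wb'))
print(o['ee_pos'],o['orientation'],o['qpos'])
print(proj('wrist',[[540,-129,z] for z in (10,64,73,80.8,90,118)],o))
z=cv2.imread('pics/w1.png')[150:290,250:400]
z=cv2.resize(z,None,fx=4,fy=4,interpolation=2).astype(float)/255
cv2.imwrite('pics/w1z.png',np.clip(255*(z*1.3)**.5,0,255).astype(np.uint8))
E
```

```text
[ 539.4 -130.6  201.7] [-2.2 -2.3  0. ] [-0.3  0.5  1.9 -0.   0.8 -0.3]
[[323.6 187.5]
 [323.8 206.9]
 [323.8 211. ]
 [323.8 214.8]
 [323.9 219.7]
 [324.  237.3]]
```

View pics/w1z.png

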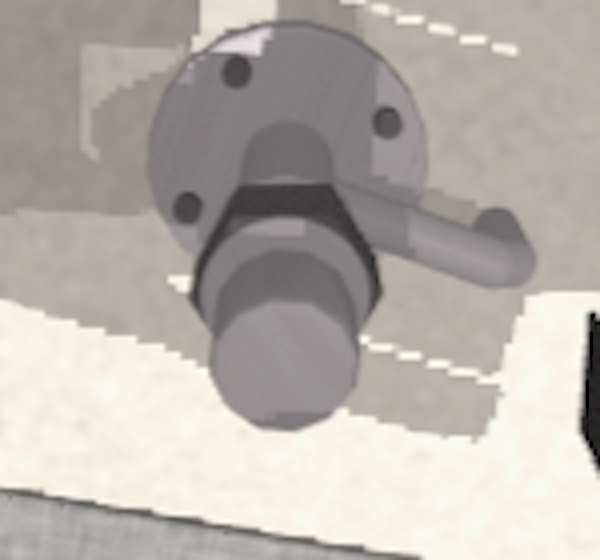

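The view is sharp. The capsule top centre is at zoom (284.5,356) and the foot centre at (288,160). The nut's bottom front edge is horizontal, so one flat faces image-up (tool x, yaw 93.5°) and the tool needs a +30° turn.

```bash
python3 - <<'E'
from h import *
import pickle
np.set_printoptions(precision=1,suppress=True)
o=pickle.load(open('o1.pkl','rb'))
g=lambda x,y:(250+(x+.5)/4-.5,150+(y+.5)/4-.5)
print(onz('wrist',[g(284.5,356)],118,o),onz('wrist',[g(288,160)],10,o))
print('bottom edge, z if nut 80.8:',onz('wrist',[g(242,185),g(327,185)],71.8,o),'if seated',onz('wrist',[g(242,185),g(327,185)],64,o))
print('corners',onz('wrist',[g(193,293),g(382,290)],87,o))
print(readout.get_obs()['ee_pos'],readout.get_obs()['ft_force'],2*np.degrees(np.arctan2(o['orientation'][1],o['orientation'][0])))
E
```

```text
[[ 538.1 -130.   118. ]] [[ 538.2 -131.3   10. ]]
bottom edge, z if nut 80.8: [[ 529.1 -118.1   71.8]
 [ 544.9 -117.1   71.8]] if seated [[ 528.9 -120.7   64. ]
 [ 545.3 -119.6   64. ]]
corners [[ 521.8 -133.9   87. ]
 [ 555.3 -131.2   87. ]]
[ 540.2 -131.   202.9] [0.1 0.3 0.1] -266.5127506910605
```

The union is at (538.1,-130.6) and the nut is raised. Next I'll rotate +30°, descend and close.

Call:
servo_tool([
  [[-1,-0.05,0.01,-0.25,0,0,1],[-1,0,0,-0.25,0,0,1],[-1,0,0,-0.25,0,0,1],[-1,0,0,-0.25,0,0,1],[-1,0,0,-0.25,0,0,1]],
])

```text
t: 2.2
ee_pos: [539.2, -131.2, 154.1]
orientation: [1.601, 2.7, 0.001]
ft_force: [0.2, -0.2, -0.2]
width: 87.6
grasp_force: 0.0
```

Call:
servo_tool([
  [[-1,0,0,-0.22,0,0,1],[-1,0,0,0,0,0,0],[-1,0,0,0,0,0,0]],
])

```text
t: 2.45
ee_pos: [538.7, -130.9, 144.9]
orientation: [1.491, 2.764, 0.0]
ft_force: [-0.1, -0.6, 0.3]
width: 88.0
grasp_force: 0.0
```

Call:
servo_tool([
  [[1,0,0,0,0,0,0],[1,0,0,0,0,0,0],[1,0,0,0,0,0,0],[1,0,0,0,0,0,0],[1,0,0,0,0,0,0]],
])

```text
t: 2.87
ee_pos: [538.4, -130.3, 144.2]
orientation: [1.487, 2.767, 0.0]
ft_force: [-0.2, 0.3, -0.8]
width: 57.8
grasp_force: 0.0
```

Call:
servo_tool([
  [[1,0,0,0,0,0,0],[1,0,0,0,0,0,0],[1,0,0,0,0,0,0],[1,0,0,0,0,0,0]],
])

```text
t: 3.2
ee_pos: [538.2, -130.3, 143.8]
orientation: [-1.487, -2.767, 0.0]
ft_force: [-1.4, -1.3, 0.8]
width: 31.2
grasp_force: 1.2
```

```bash
python3 - <<'E'
from h import *
np.set_printoptions(precision=3,suppress=True)
o=readout.get_obs()
for k in('ee_pos','orientation','ft_force','moment','width','grasp_force','qpos'):print(k,o[k])
E
```

```text
ee_pos [ 538.229 -130.282  143.817]
orientation [-1.487 -2.767  0.   ]
ft_force [-1.418 -1.31   0.777]
moment [-0.252  0.177  0.019]
width 31.198271350746314
grasp_force 1.2279685662360862
qpos [-0.259  0.553  1.877 -0.     0.711 -0.844]
```

Call:
servo_tool([
  [[1,0,0,0,0,0,0],[1,0,0,0,0,0,0],[1,0,0,-0.006,0,0,-1],[1,0,0,-0.007,0,0,-1],[1,0,0,-0.006,0,0,-1]],
])

```text
t: 3.62
ee_pos: [538.1, -130.4, 143.1]
orientation: [-1.841, -2.546, 0.0]
ft_force: [-1.4, -1.6, 1.5]
width: 30.0
grasp_force: 29.9
```

```bash
cat > st.py <<'E'
from h import *
np.set_printoptions(precision=3,suppress=True)
o=readout.get_obs()
for k in('t','ee_pos','ft_force','moment','width','grasp_force'):print(k,o[k])
print('yaw y',np.degrees(2*np.arctan2(o['orientation'][1],o['orientation'][0]))%360-90,'q6',o['qpos'][5])
E
python3 st.py
```

```text
t 3.6167
ee_pos [ 538.135 -130.406  143.083]
ft_force [-1.386 -1.599  1.505]
moment [-0.239  0.051  0.098]
width 29.9838413020226
grasp_force 29.930062042549253
yaw y 18.255836064802565 q6 -0.5776010430513268
```

The grip holds and the turning moment is 0.1 N m, as expected. I'll continue.

Call:
servo_tool([
  [[1,0,0,-0.007,0,0,-1],[1,0,0,-0.006,0,0,-1],[1,0,0,-0.007,0,0,-1],[1,0,0,-0.006,0,0,-1],[1,0,0,-0.007,0,0,-1]],
])

```text
t: 4.03
ee_pos: [538.6, -130.4, 141.8]
orientation: [2.348, 2.086, 0.001]
ft_force: [-1.0, -1.3, -0.1]
width: 29.7
grasp_force: 29.9
```

Call:
servo_tool([
  [[1,0,0,-0.007,0,0,-1],[1,0,0,-0.006,0,0,-1],[1,0,0,-0.007,0,0,-1],[1,0,0,-0.006,0,0,-1],[1,0,0,-0.007,0,0,-1]],
])

```text
t: 4.45
ee_pos: [539.0, -130.6, 140.6]
orientation: [2.743, 1.529, 0.002]
ft_force: [1.0, -1.7, -0.9]
width: 29.8
grasp_force: 29.9
```

Call:
servo_tool([
  [[1,0,0,-0.007,0,0,-1],[1,0,0,-0.006,0,0,-1],[1,0,0,-0.007,0,0,-1],[1,0,0,-0.006,0,0,-1],[1,0,0,-0.007,0,0,-1]],
])

```text
t: 4.87
ee_pos: [539.3, -130.9, 139.3]
orientation: [3.008, 0.899, 0.003]
ft_force: [1.8, -3.2, -1.5]
width: 29.7
grasp_force: 29.9
```

```bash
python3 st.py
```

```text
t 4.8667
ee_pos [ 539.306 -130.891  139.299]
ft_force [ 1.847 -3.223 -1.525]
moment [-0.812 -0.406  0.071]
width 29.684802975887713
grasp_force 29.922777554020286
yaw y -56.726647162075786 q6 0.7313960735130303
```

Call:
servo_tool([
  [[1,0,0,-0.007,0,0,-1],[1,0,0,-0.006,0,0,-1],[1,0,0,-0.007,0,0,-1],[1,0,0,-0.006,0,0,-1]],
])

```text
t: 5.2
ee_pos: [539.4, -131.2, 138.3]
orientation: [3.118, 0.363, 0.004]
ft_force: [2.0, -5.5, -2.7]
width: 29.9
grasp_force: 29.9
```

```bash
python3 st.py
```

```text
t 5.2
ee_pos [ 539.427 -131.199  138.269]
ft_force [ 1.97  -5.452 -2.702]
moment [-1.237 -0.36   0.121]
width 29.86030977842045
grasp_force 29.92456252221018
yaw y -76.71369149274892 q6 1.0804205039926482
```

Call:
servo_tool([
  [[1,0,-0.02,-0.006,0,0,-1],[1,0,0,-0.006,0,0,-1],[1,0,0,-0.006,0,0,-1]],
])

```text
t: 5.45
ee_pos: [539.4, -131.7, 137.5]
orientation: [3.14, -0.047, 0.004]
ft_force: [2.3, -3.9, -3.0]
width: 29.9
grasp_force: 29.9
```

```bash
python3 st.py
```

```text
t 5.45
ee_pos [ 539.391 -131.736  137.506]
ft_force [ 2.262 -3.886 -3.017]
moment [-0.872 -0.33   0.134]
width 29.940183698174856
grasp_force 29.935599672608078
yaw y 268.2729358033727 q6 1.3408514210050255
```

Call:
servo_tool([
  [[1,0,-0.01,-0.006,0,0,-1],[1,0,0,-0.006,0,0,-1],[1,0,0,-0.006,0,0,-1],[1,0,0,0,0,0,0]],
])

```text
t: 5.78
ee_pos: [539.3, -132.1, 136.7]
orientation: [3.108, -0.456, 0.004]
ft_force: [2.7, -4.3, -3.9]
width: 30.3
grasp_force: 29.9
```

```bash
python3 st.py
```

```text
t 5.7833
ee_pos [ 539.271 -132.125  136.724]
ft_force [ 2.654 -4.294 -3.925]
moment [-0.919 -0.402 -0.079]
width 30.28454324659777
grasp_force 29.87497644033283
yaw y 253.32080672711908 q6 1.6009480242094123
```

Call:
servo_tool([
  [[1,0,0,-0.006,0,0,-1]],
])

```text
t: 5.87
ee_pos: [539.2, -132.1, 136.6]
orientation: [3.087, -0.581, 0.004]
ft_force: [2.7, -4.0, -0.9]
width: 29.7
grasp_force: 30.0
```

```bash
python3 st.py
```

```text
t 5.8667
ee_pos [ 539.232 -132.122  136.57 ]
ft_force [ 2.673 -3.957 -0.944]
moment [-0.852 -0.334  0.393]
width 29.675617582015597
grasp_force 30.04844422917813
yaw y 248.69662184658586 q6 1.6820387433582515
```

Call:
servo_tool([
  [[1,0,0,-0.003,0,0,-0.5]],
])

```text
t: 5.95
ee_pos: [539.3, -132.2, 136.6]
orientation: [3.072, -0.653, 0.004]
ft_force: [3.0, -4.8, -1.0]
width: 29.8
grasp_force: 30.1
```

```bash
python3 st.py
```

```text
t 5.95
ee_pos [ 539.263 -132.152  136.572]
ft_force [ 3.049 -4.809 -0.965]
moment [-0.921 -0.27   0.476]
width 29.84039057852954
grasp_force 30.0597475329414
yaw y 245.99351834108654 q6 1.7293867773241358
```

The moment jumped to 0.45 N m at yaw about -113°, so the nut is finger-tight. Next I'll open, rise and go over the spanner.

Call:
servo_tool([
  [[-1,0,0,0,0,0,0],[-1,0,0,0,0,0,0],[-1,0,0,0,0,0,0],[-1,0,0,0,0,0,0],[-1,0,0,0.2,0,0,0]],
])

```text
t: 6.37
ee_pos: [537.3, -131.1, 143.4]
orientation: [-3.073, 0.652, 0.004]
ft_force: [-0.3, -0.2, 0.3]
width: 59.7
grasp_force: 0.0
```

Call:
servo_tool([
  [[-1,0,0,0.7,0,0,0],[-1,0,0,0.8,0,0,0],[-1,-0.2,-0.4,0.4,0,0,0.8],[-1,-0.3,-0.8,0,0,0,1],[-1,-0.3,-0.8,0,0,0,1]],
])

```text
t: 6.78
ee_pos: [506.9, -211.8, 222.6]
orientation: [3.13, -0.262, 0.005]
ft_force: [1.0, 0.0, -0.5]
width: 87.5
grasp_force: 0.0
```

Call:
servo_tool([
  [[-1,-0.3,-0.8,0,0,0,1],[-1,-0.3,-0.8,0,0,0,1],[-1,-0.3,-0.8,-0.2,0,0,0],[-1,-0.22,-0.8,-0.2,0,0,0],[-1,0,0,0,0,0,0]],
])

```text
t: 7.2
ee_pos: [459.8, -343.7, 204.1]
orientation: [3.14, -0.005, -0.0]
ft_force: [0.1, 0.1, -0.5]
width: 87.8
grasp_force: 0.0
```

Call:
servo_tool([
  [[-1,0,0,0,0,0,0],[-1,0,0,0,0,0,0]],
])

```text
t: 7.37
ee_pos: [461.4, -339.1, 204.6]
orientation: [-3.141, 0.001, 0.0]
ft_force: [0.1, 0.5, -0.3]
width: 87.6
grasp_force: 0.0
```

```bash
python3 st.py; python3 - <<'E'
from h import *
import pickle
np.set_printoptions(precision=1,suppress=True)
o=readout.get_obs(); im=snap('wrist','w2.png'); pickle.dump(o,open('o2.pkl','wb'))
print(proj('wrist',[[562,-342,14],[462,-340.6,18],[395,-340,18]],o))
g=im.astype(float)/255
cv2.imwrite('pics/w2b.png',np.clip(255*(g[:,:,::-1]*1.3)**.6,0,255).astype(np.uint8))
E
```

```text
t 7.3667
ee_pos [ 461.399 -339.14   204.587]
ft_force [ 0.11   0.519 -0.262]
moment [ 0.015  0.068 -0.081]
width 87.5635475300889
grasp_force 0.0
yaw y 269.97755549998425 q6 0.9161783921058064
[[324.6  75.5]
 [322.8 189.7]
 [322.2 253.7]]
```

View pics/w2b.png

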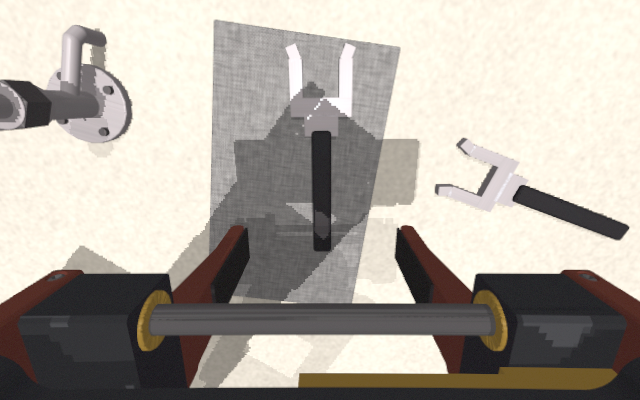

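The mat spanner's handle runs from (320.5,132) to (321.5,250), with jaw tips at about (292,46) and (349,45). I'll compute its pose from these.

```bash
python3 - <<'E'
from h import *
import pickle
np.set_printoptions(precision=1,suppress=True)
o=pickle.load(open('o2.pkl','rb'))
print(onz('wrist',[(320.5,132),(321.7,250)],18,o)); print(onz('wrist',[(292,46),(349,45),(302,97),(339,97)],14,o))
g=cv2.cvtColor(cv2.imread('pics/w2.png'),6)
m=((g<30)).astype(np.uint8); m[:,:300]=0;m[:,345:]=0;m[:140]=0;m[230:]=0
ys,xs=np.nonzero(m)
for y in (150,170,190,210,225): 
  r=np.nonzero(m[y])[0]; print(y,r.min() if len(r) else None,r.max() if len(r) else None)
print(onz('wrist',[(0,0)],4,o)[0]*0+readout.get_obs()['ee_pos'])
E
```

```text
[[ 515.3 -338.5   18. ]
 [ 399.1 -339.5   18. ]]
[[ 584.5 -315.1   14. ]
 [ 585.3 -362.    14. ]
 [ 544.7 -322.5   14. ]
 [ 544.7 -354.5   14. ]]
150 312 330
170 312 330
190 312 330
210 313 330
225 313 330
[ 461.7 -338.7  204.7]
```

The grip is within 2 mm of the tool axis and the yaw is about 0.3°. Descending and gripping.

Call:
servo_tool([
  [[-0.3,0.03,0,-0.9,0,0,0],[-0.3,0,0,-0.9,0,0,0],[-0.3,0,0,-0.8,0,0,0],[-0.3,0,0,-0.36,0,0,0],[-0.3,0,0,0,0,0,0]],
])

```text
t: 7.83
ee_pos: [463.0, -337.8, 85.2]
orientation: [-3.14, -0.003, 0.003]
ft_force: [-0.2, 0.2, 0.2]
width: 59.1
grasp_force: 0.0
```

Call:
servo_tool([
  [[1,0,0,0,0,0,0],[1,0,0,0,0,0,0],[1,0,0,0,0,0,0],[1,0,0,0,0,0,0],[1,0,0,0,0,0,0]],
])

```text
t: 8.25
ee_pos: [463.0, -339.2, 86.2]
orientation: [3.141, 0.001, 0.001]
ft_force: [0.6, -0.2, 1.0]
width: 27.5
grasp_force: 0.0
```

Call:
servo_tool([
  [[1,0,0,0,0,0,0],[1,0,0,0,0,0,0],[1,0,0,0,0,0,0],[1,0,0,0,0,0,0],[1,0,0,0,0,0,0]],
])

```text
t: 8.67
ee_pos: [462.7, -339.5, 86.1]
orientation: [-3.142, 0.0, -0.0]
ft_force: [-0.6, 2.1, 3.9]
width: 17.6
grasp_force: 30.0
```

```bash
python3 st.py
```

```text
t 8.6667
ee_pos [ 462.736 -339.473   86.082]
ft_force [-0.57   2.133  3.86 ]
moment [ 0.392 -0.062  0.042]
width 17.630208785369494
grasp_force 29.97087210416794
yaw y 269.9846871444472 q6 0.9171107757846289
```

Gripped. Lifting to jaw height (underside 68) and moving to the pre-engagement point behind the nut at yaw 36°.

Call:
servo_tool([
  [[1,0,0,0.3,0,0,0],[1,0,0,0.6,0,0,0],[1,-0.17,0.36,0.6,0,0,1],[1,-0.17,0.36,0.1,0,0,1],[1,-0.17,0.36,0,0,0,1]],
])

```text
t: 9.08
ee_pos: [442.8, -296.7, 152.3]
orientation: [3.111, 0.416, 0.004]
ft_force: [-0.8, -0.1, -1.4]
width: 17.6
grasp_force: 30.0
```

Call:
servo_tool([
  [[1,-0.17,0.36,0,0,0,1],[1,-0.17,0.36,0,0,0,1],[1,-0.17,0.36,0,0,0,1],[1,-0.17,0.36,0,0,0,1],[1,-0.17,0.33,0,0,0,0.2]],
])

```text
t: 9.5
ee_pos: [407.8, -224.9, 150.5]
orientation: [2.985, 0.977, 0.0]
ft_force: [0.8, -0.1, -1.2]
width: 17.6
grasp_force: 30.0
```

Call:
servo_tool([
  [[1,0,0,0,0,0,0],[1,0,0,0,0,0,0],[1,0,0,0,0,0,0]],
])

```text
t: 9.75
ee_pos: [409.1, -226.3, 150.4]
orientation: [2.987, 0.969, 0.002]
ft_force: [-1.0, 1.1, 0.1]
width: 18.0
grasp_force: 30.0
```

```bash
python3 st.py; python3 - <<'E'
from h import *
import pickle
np.set_printoptions(precision=1,suppress=True)
o=readout.get_obs(); im=snap('wrist','w3.png'); pickle.dump(o,open('o3.pkl','wb'))
g=im[0:210,200:450].astype(float)/255
g=cv2.resize(g,None,fx=2.8,fy=2.8,interpolation=2)
cv2.imwrite('pics/w3b.png',np.clip(255*(g[:,:,::-1]*1.3)**.6,0,255).astype(np.uint8))
E
```

```text
t 9.75
ee_pos [ 409.118 -226.327  150.448]
ft_force [-0.966  1.066  0.071]
moment [-0.077  0.075  0.028]
width 17.950301089737344
grasp_force 29.970819354057312
yaw y -54.051289275498135 q6 0.41284903956143054
```

View pics/w3b.png

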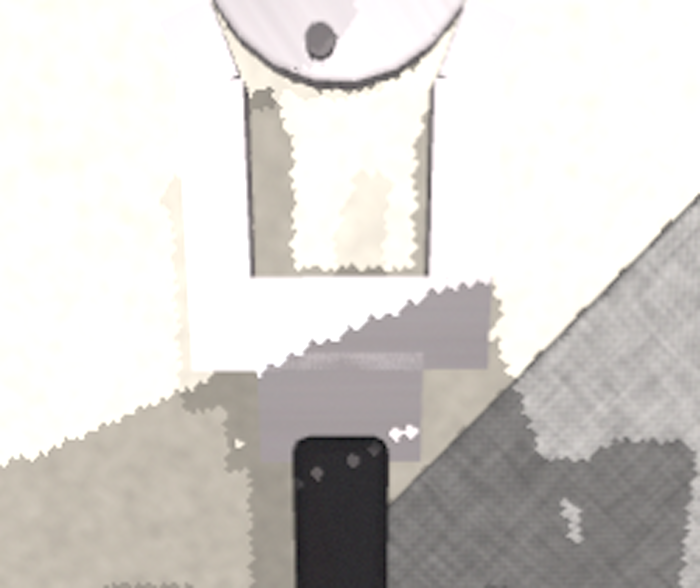

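The spanner sits straight in the grip: throat edge at zoom y 276, jaw sides at x 252 and 430, and the foot is visible at centre x about 340. I'll compute jaw and foot positions.

```bash
python3 - <<'E'
from h import *
import pickle
np.set_printoptions(precision=1,suppress=True)
o=pickle.load(open('o3.pkl','rb'))
g=lambda x,y:(200+(x+.5)/2.8-.5,(y+.5)/2.8-.5)
q=onz('wrist',[g(252,276),g(430,276),g(245,90),g(433,90)],78,o); print(q)
f=onz('wrist',[g(340,88)],10,o); print('foot near edge',f)
x=np.array([np.cos(np.radians(36)),np.sin(np.radians(36)),0]);y=np.array([-x[1],x[0],0])
U=np.array([538.2,-130.8,0])
for p in list(q)+list(f): print('rel union along,lat',(p-U)@x,(p-U)@y)
p=o['ee_pos'];print('tcp',(p-U)@x,(p-U)@y)
E
```

```text
[[ 466.1 -165.7   78. ]
 [ 484.5 -191.    78. ]
 [ 489.5 -148.5   78. ]
 [ 507.7 -173.6   78. ]]
foot near edge [[ 509.7 -153.3   10. ]]
rel union along,lat -78.82921267057637 14.092143801220558
rel union along,lat -78.8483798891816 -17.107667499227567
rel union along,lat -49.80677241840435 14.250155359344651
rel union along,lat -49.8107776978617 -16.661930484955214
rel union along,lat -36.307545469967586 -1.403030669055857
tcp -160.57865601306816 -1.4109457251101547
```

The jaw and union line up laterally to within 0.5 mm, and fingertip centring puts the axis at about (539.3,-132.2). I'll advance about 59 mm along yaw 36°.

Call:
servo_tool([
  [[1,0.2,0.145,0,0,0,0],[1,0.2,0.145,0,0,0,0],[1,0.2,0.145,0,0,0,0],[1,0,0,0,0,0,0]],
])

```text
t: 10.13
ee_pos: [434.4, -207.5, 150.0]
orientation: [2.986, 0.972, 0.002]
ft_force: [0.5, -0.1, -1.3]
width: 18.2
grasp_force: 30.0
```

Call:
servo_tool([
  [[1,0.15,0.109,0,0,0,0],[1,0.15,0.109,0,0,0,0],[1,0,0,0,0,0,0]],
])

```text
t: 10.38
ee_pos: [445.8, -199.1, 150.1]
orientation: [2.987, 0.971, 0.002]
ft_force: [1.6, -1.2, -1.8]
width: 17.8
grasp_force: 30.0
```

```bash
python3 st.py
```

```text
t 10.3833
ee_pos [ 445.777 -199.135  150.069]
ft_force [ 1.616 -1.227 -1.836]
moment [-0.262 -0.199 -0.129]
width 17.813322452320516
grasp_force 29.9985408782959
yaw y -53.991215276581016 q6 0.49767082139941066
```

Call:
servo_tool([
  [[1,0.14,0.1,0,0,0,0],[1,0.14,0.1,0,0,0,0],[1,0,0,0,0,0,0],[1,0,0,0,0,0,0]],
])

```text
t: 10.72
ee_pos: [456.1, -191.4, 150.0]
orientation: [2.987, 0.971, 0.001]
ft_force: [1.3, -2.2, -2.8]
width: 18.0
grasp_force: 30.0
```

```bash
python3 st.py
```

```text
t 10.7167
ee_pos [ 456.071 -191.355  149.971]
ft_force [ 1.251 -2.228 -2.786]
moment [-0.334 -0.229 -0.173]
width 18.01197583707301
grasp_force 29.995902478694916
yaw y -53.99166581974872 q6 0.5207618037281521
```

The jaw is seated on the nut. Next I'll swing clockwise about the union axis in 5° rows.

Call:
servo_tool([
  [[1,-0.12,0.185,0,0,0,-1]],
])

```text
t: 10.8
ee_pos: [451.5, -184.6, 150.0]
orientation: [3.026, 0.84, 0.002]
ft_force: [1.7, -0.3, -3.0]
width: 17.7
grasp_force: 30.0
```

```bash
python3 st.py
```

```text
t 10.8
ee_pos [ 451.542 -184.594  150.029]
ft_force [ 1.719 -0.295 -2.96 ]
moment [-0.065 -0.119  0.042]
width 17.68736704318202
grasp_force 29.963155388832092
yaw y -58.989703749508365 q6 0.6170616200517008
```

Call:
servo_tool([
  [[1,-0.1,0.2,0,0,0,-1]],
])

```text
t: 10.88
ee_pos: [447.0, -176.2, 149.9]
orientation: [3.062, 0.7, 0.002]
ft_force: [5.0, -2.2, -2.3]
width: 17.6
grasp_force: 30.0
```

```bash
python3 st.py
```

```text
t 10.8833
ee_pos [ 447.028 -176.166  149.944]
ft_force [ 4.961 -2.224 -2.302]
moment [-0.642 -0.529  0.081]
width 17.59705554739453
grasp_force 29.965230524539948
yaw y -64.24646254600421 q6 0.720954063649563
```

Call:
servo_tool([
  [[1,-0.09,0.205,0,0,0,-1]],
])

```text
t: 10.97
ee_pos: [443.6, -168.0, 150.1]
orientation: [3.089, 0.566, 0.003]
ft_force: [3.2, -3.4, -2.1]
width: 17.7
grasp_force: 30.0
```

```bash
python3 st.py
```

```text
t 10.9667
ee_pos [ 443.605 -167.958  150.099]
ft_force [ 3.159 -3.41  -2.114]
moment [-0.592 -0.375  0.034]
width 17.69272934722845
grasp_force 29.96485859155655
yaw y -69.2440579616744 q6 0.8216342177099283
```

Contact came at yaw about -60, with about 0.45 N m about the axis, so the nut is turning. I'll continue to about yaw -106.

Call:
servo_tool([
  [[1,-0.07,0.21,0,0,0,-1],[1,-0.05,0.22,0,0,0,-1],[1,-0.03,0.22,0,0,0,-1]],
])

```text
t: 11.22
ee_pos: [437.5, -141.9, 150.1]
orientation: [3.137, 0.158, 0.002]
ft_force: [1.9, -4.1, -3.2]
width: 17.8
grasp_force: 30.0
```

```bash
python3 st.py
```

```text
t 11.2167
ee_pos [ 437.47  -141.886  150.14 ]
ft_force [ 1.866 -4.115 -3.189]
moment [-0.792 -0.121 -0.032]
width 17.841517574352157
grasp_force 29.973376393318176
yaw y -84.24030610004718 q6 1.1313267607450572
```

Call:
servo_tool([
  [[1,-0.01,0.22,0,0,0,-1],[1,0.01,0.22,0,0,0,-1],[1,0.03,0.22,0,0,0,-1]],
])

```text
t: 11.47
ee_pos: [438.4, -115.4, 150.0]
orientation: [3.131, -0.253, 0.001]
ft_force: [1.1, -5.1, -3.3]
width: 17.7
grasp_force: 30.0
```

```bash
python3 st.py
```

```text
t 11.4667
ee_pos [ 438.379 -115.435  150.032]
ft_force [ 1.089 -5.062 -3.275]
moment [-0.896  0.063 -0.115]
width 17.651787276484637
grasp_force 29.975436329841614
yaw y 260.75959969080554 q6 1.4491831023548336
```

Call:
servo_tool([
  [[1,0.05,0.215,0,0,0,-1],[1,0.025,0.085,0,0,0,-0.4],[1,0,0,0,0,0,0]],
])

```text
t: 11.72
ee_pos: [441.3, -103.2, 150.0]
orientation: [3.11, -0.439, -0.0]
ft_force: [-0.6, -5.8, -2.3]
width: 17.4
grasp_force: 30.0
```

```bash
python3 st.py
```

```text
t 11.7167
ee_pos [ 441.267 -103.161  149.952]
ft_force [-0.579 -5.789 -2.267]
moment [-0.886  0.131 -0.234]
width 17.420658748592004
grasp_force 30.02059042453766
yaw y 253.9368720106367 q6 1.5959157235163628
```

Yaw is -106.1, about 45–46° past contact. I'll back off within the jaw slack, retract along the handle and lift.

Call:
servo_tool([
  [[1,-0.05,-0.19,0,0,0,0.9],[1,0,0,0,0,0,0],[1,-0.24,0.05,0,0,0,0],[1,-0.25,0.05,0,0,0,0]],
])

```text
t: 12.05
ee_pos: [419.3, -107.0, 150.0]
orientation: [-3.126, 0.317, -0.001]
ft_force: [0.4, 0.6, -1.4]
width: 17.6
grasp_force: 30.0
```

```bash
python3 st.py
```

```text
t 12.05
ee_pos [ 419.278 -106.981  149.958]
ft_force [ 0.434  0.567 -1.446]
moment [ 0.028  0.041 -0.083]
width 17.631270038976492
grasp_force 29.99586045742035
yaw y 258.4317610924952 q6 1.495053691452652
```

Call:
servo_tool([
  [[1,-0.48,0.1,0,0,0,0],[1,-0.48,0.1,0,0,0,0],[1,0,0,0.9,0,0,0],[1,0,0,1,0,0,0],[1,0,0,0.1,0,0,0.3]],
])

```text
t: 12.47
ee_pos: [381.7, -98.9, 234.2]
orientation: [3.129, -0.274, 0.009]
ft_force: [1.1, -0.6, -0.6]
width: 17.6
grasp_force: 30.0
```

Call:
servo_tool([
  [[1,0.3,-0.86,0,0,0,1],[1,0.3,-0.86,0,0,0,1],[1,0.3,-0.86,0,0,0,0],[1,0.3,-0.86,0,0,0,0],[1,0.3,-0.86,0,0,0,0]],
])

```text
t: 12.88
ee_pos: [440.3, -271.5, 229.7]
orientation: [-3.14, 0.0, 0.002]
ft_force: [0.6, 0.3, -1.5]
width: 17.8
grasp_force: 30.0
```

Call:
servo_tool([
  [[1,0.3,-0.86,-0.2,0,0,0],[1,0.3,-0.86,-0.5,0,0,0],[1,0,0,-0.9,0,0,0],[1,0,0,-0.9,0,0,0],[1,0,0,-0.6,0,0,0]],
])

```text
t: 13.3
ee_pos: [463.0, -338.5, 102.8]
orientation: [-3.139, 0.002, 0.005]
ft_force: [-0.7, 0.0, -1.6]
width: 17.5
grasp_force: 30.0
```

```bash
python3 st.py
```

```text
t 13.3
ee_pos [ 463.028 -338.502  102.804]
ft_force [-0.651  0.021 -1.613]
moment [0.063 0.118 0.064]
width 17.548448995690872
grasp_force 29.996478259563446
yaw y 269.9223732175162 q6 0.9196067520854927
```

Call:
servo_tool([
  [[1,0,0,-0.25,0,0,0],[1,0,0,-0.13,0,0,0],[1,0,0,0,0,0,0]],
])

```text
t: 13.55
ee_pos: [464.7, -339.1, 90.3]
orientation: [-3.14, -0.0, 0.002]
ft_force: [0.3, -0.2, -0.2]
width: 18.0
grasp_force: 30.0
```

```bash
python3 st.py
```

```text
t 13.55
ee_pos [ 464.742 -339.06    90.28 ]
ft_force [ 0.338 -0.191 -0.225]
moment [ 0.018 -0.007  0.013]
width 18.04254492048115
grasp_force 29.99645322561264
yaw y -89.99583074132892 q6 0.9195422469408472
```

Call:
servo_tool([
  [[1,0,0,-0.08,0,0,0],[1,0,0,0,0,0,0],[1,0,0,-0.02,0,0,0],[1,0,0,0,0,0,0]],
])

```text
t: 13.88
ee_pos: [465.8, -340.1, 87.8]
orientation: [3.14, 0.0, 0.002]
ft_force: [0.6, 0.1, -0.3]
width: 17.8
grasp_force: 30.0
```

```bash
python3 st.py
```

```text
t 13.8833
ee_pos [ 465.781 -340.052   87.785]
ft_force [ 0.647  0.058 -0.279]
moment [ 0.031  0.064 -0.006]
width 17.84068519025713
grasp_force 29.99661147594452
yaw y -89.99837382496756 q6 0.9194863420618624
```

Call:
servo_tool([
  [[1,0,0,-0.03,0,0,0],[1,0,0,0,0,0,0],[1,0,0,0,0,0,0]],
])

```text
t: 14.13
ee_pos: [465.7, -340.0, 86.1]
orientation: [3.141, -0.0, 0.001]
ft_force: [0.4, 0.5, 3.2]
width: 17.7
grasp_force: 30.0
```

```bash
python3 st.py
```

```text
t 14.1333
ee_pos [ 465.655 -340.015   86.08 ]
ft_force [0.415 0.512 3.174]
moment [ 0.143 -0.057  0.021]
width 17.73878251471526
grasp_force 29.998259246349335
yaw y 269.9881127665193 q6 0.9194910990347122
```

Contact is felt, so the spanner is on the mat. I'll release, rise and go back over the nut to check its turn.

Call:
servo_tool([
  [[-0.2,0,0,0,0,0,0],[-0.2,0,0,0,0,0,0],[-0.2,0,0,0,0,0,0],[-0.2,0,0,0,0,0,0],[-1,0,0,0.2,0,0,0]],
])

```text
t: 14.55
ee_pos: [464.5, -339.2, 92.5]
orientation: [-3.14, 0.0, 0.003]
ft_force: [-0.1, 0.2, 0.0]
width: 47.9
grasp_force: 0.0
```

Call:
servo_tool([
  [[-1,0,0,0.9,0,0,0],[-1,0,0,1,0,0,0],[-1,0,0,1,0,0,0],[-1,0.3,0.86,0.5,0,0,1],[-1,0.3,0.86,0,0,0,1]],
])

```text
t: 14.97
ee_pos: [491.4, -272.8, 235.4]
orientation: [3.124, 0.274, 0.013]
ft_force: [1.8, -0.6, -1.6]
width: 80.7
grasp_force: 0.0
```

Call:
servo_tool([
  [[-1,0.3,0.86,0,0,0,1],[-1,0.3,0.86,0,0,0,1],[-1,0.3,0.86,0,0,0,0.2],[-1,0.34,0.9,0,0,0,0],[-1,0,0,-0.5,0,0,0]],
])

```text
t: 15.38
ee_pos: [542.6, -127.3, 213.1]
orientation: [3.086, 0.579, 0.011]
ft_force: [0.8, -0.2, 0.5]
width: 87.9
grasp_force: 0.0
```

Call:
servo_tool([
  [[-1,0,0,-0.2,0,0,0],[-1,0,0,0,0,0,0],[-1,0,0,0,0,0,0],[-1,0,0,0,0,0,0]],
])

```text
t: 15.72
ee_pos: [538.7, -132.9, 201.9]
orientation: [3.089, 0.57, 0.0]
ft_force: [0.9, -0.3, 0.3]
width: 88.0
grasp_force: 0.0
```

```bash
python3 st.py; python3 - <<'E'
from h import *
import pickle
np.set_printoptions(precision=1,suppress=True)
o=readout.get_obs(); im=snap('wrist','w4.png'); pickle.dump(o,open('o4.pkl','wb'))
t=snap('top','t4.png')
def br(g,f):
    g=cv2.resize(g.astype(float)/255,None,fx=f,fy=f,interpolation=2); return np.clip(255*(g[:,:,::-1]*1.3)**.6,0,255).astype(np.uint8)
a=br(im[140:290,250:400],3.9)[:585]; b=br(t[185:285,360:414],3.9)
c=np.zeros((585,a.shape[1]+b.shape[1],3),np.uint8); c[:a.shape[0],:a.shape[1]]=a; c[:b.shape[0],a.shape[1]:]=b
cv2.imwrite('pics/w4b.png',c); print(c.shape)
E
```

```text
t 15.7167
ee_pos [ 538.726 -132.866  201.947]
ft_force [ 0.874 -0.272  0.269]
moment [-0.016 -0.01   0.019]
width 87.96640971963076
grasp_force 0.0
yaw y -69.10144376975785 q6 0.942911129554105
(585, 796, 3)<stdin>:7: RuntimeWarning: invalid value encountered in power
<stdin>:7: RuntimeWarning: invalid value encountered in cast
```

View pics/w4b.png

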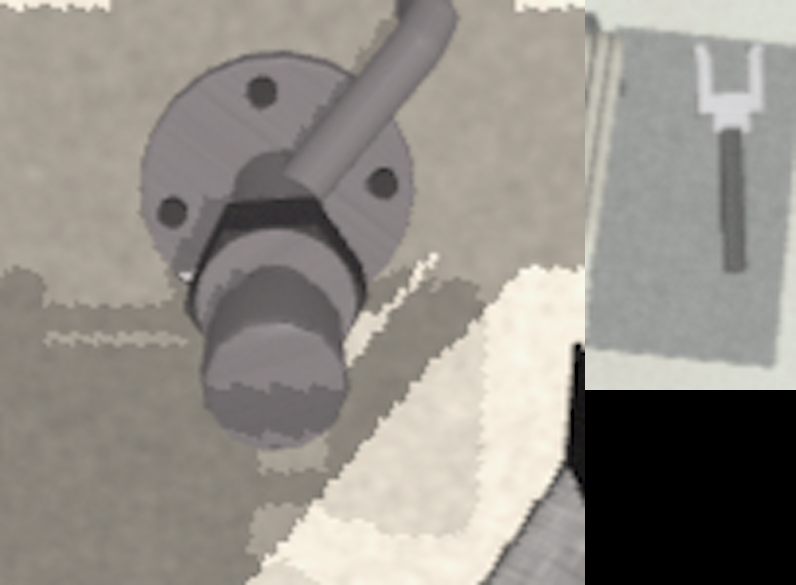

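The spanner lies flat on the mat and no brass shows on the nut. The nut's lower edge runs from (230,204) to (318,196), tilted about 5°. I'll work out the nut's angle.

```bash
python3 - <<'E'
from h import *
import pickle
o=pickle.load(open('o4.pkl','rb'))
g=lambda x,y:(250+(x+.5)/3.9-.5,140+(y+.5)/3.9-.5)
for a,b,z in (((230,204),(318,196),64),((187,300),(365,288),79)):
    p=onz('wrist',[g(*a),g(*b)],z,o); d=p[1]-p[0]; print(p.round(1),np.linalg.norm(d),np.degrees(np.arctan2(d[1],d[0]))+90)
print(onz('wrist',[g(275,382)],118,o),onz('wrist',[g(277,188)],10,o))
# edge fit: dark nut flank against the lighter pipe/foot, per column
im=cv2.cvtColor(cv2.imread('pics/w4.png'),6).astype(int)
print(im[184:204,306:336:3])
E
```

```text
[[ 547.7 -118.9   64. ]
 [ 555.4 -134.5   64. ]] 17.413449307647358 26.32220080183005
[[ 531.6 -116.9   79. ]
 [ 545.8 -147.3   79. ]] 33.58565121708378 25.020182691533847
[[ 539.37907096 -131.80251812  118.        ]] [[ 539.17292322 -131.94861541   10.        ]]
[[67 68 36 39 41 42 57 65 70 68]
 [67 67 38 39 41 41 52 67 69 65]
 [67 66 37 39 41 41 42 66 70 63]
 [68 60 37 39 41 41 42 45 69 62]
 [68 59 37 39 40 43 42 41 64 58]
 [68 44 36 39 40 42 41 39 51 53]
 [66 39 36 38 35 40 30 26 26 52]
 [48 38 24 23 19 13 13 14 14 64]
 [48 13 14 14 14 14 14 13 14 60]
 [47 15 13 14 13 14 14 14 14 57]
 [40 14 15 14 14 13 14 13 14 32]
 [27 14 14 13 14 14 13 13 13 12]
 [19 14 13 14 13 13 14 15 14 12]
 [13 13 14 14 15 16 16 17 19 14]
 [11 14 14 20 26 32 29 24 27 14]
 [13 21 26 45 63 70 63 34 28 14]
 [18 26 45 69 70 69 68 63 33 19]
 [21 34 69 70 69 70 67 66 56 25]
 [22 65 69 71 70 68 67 67 69 35]
 [26 69 70 69 68 67 66 68 69 57]]
```

The nut's normal is at about 25.5°. The total turn is therefore about 188°, which puts nip at 39–44°, perhaps a few degrees short. There's plenty of time, so I'll fetch the spanner again for a small top-up.

Call:
servo_tool([
  [[-1,0,0,0.7,0,0,0],[-1,-0.3,-0.86,0,0,0,-1],[-1,-0.3,-0.86,0,0,0,-1],[-1,-0.3,-0.86,0,0,0,-1],[-1,-0.3,-0.86,0,0,0,-1]],
])

```text
t: 16.23
ee_pos: [490.2, -271.3, 230.5]
orientation: [3.141, 0.02, 0.002]
ft_force: [0.7, 0.3, -0.7]
width: 87.6
grasp_force: 0.0
```

Call:
servo_tool([
  [[-1,-0.3,-0.86,0,0,0,-0.2],[-0.3,-0.34,-0.86,-0.6,0,0,0],[-0.3,0,0,-1,0,0,0],[-0.3,0,0,0,0,0,0],[-0.3,0,0,0,0,0,0]],
])

```text
t: 16.65
ee_pos: [464.4, -336.1, 165.7]
orientation: [-3.138, 0.003, 0.006]
ft_force: [-0.1, -0.5, 0.1]
width: 64.7
grasp_force: 0.0
```

```bash
python3 st.py; python3 - <<'E'
from h import *
o=readout.get_obs(); im=snap('wrist','w5.png'); g=im.sum(2)
print(proj('wrist',[[516,-340,18],[563,-340,14]],o).round(1))
for y in range(0,240,12): print(y,g[y,270:375:5])
E
```

```text
t 16.65
ee_pos [ 464.408 -336.071  165.652]
ft_force [-0.08  -0.514  0.085]
moment [ 0.065 -0.022  0.004]
width 64.71416075114138
grasp_force 0.0
yaw y 269.8855082346405 q6 0.9253892861360247
[[326.8 139.6]
 [326.9  73.4]]
0 [603 599 597 598 603 611 609 610 592 595 586 601 612 591 617 610 602 610
 612 614 615]
12 [584 592 581 589 601 583 603 600 601 598 597 609 616 607 599 604 613 607
 592 603 602]
24 [315 305 252 316 323 315 351 503 576 608 598 615 604 601 595 578 602 610
 588 603 625]
36 [322 308 297 304 598 604 262 323 311 314 367 320 340 309 328 321 307 211
 592 589 300]
48 [295 314 314 335 385 612 613 346 287 331 310 324 298 316 355 326 311 605
 601 431 329]
60 [313 289 311 351 465 622 629 532 315 310 338 325 329 323 326 314 526 612
 611 492 297]
72 [333 356 349 341 394 626 636 635 350 312 289 309 299 287 344 350 565 619
 617 418 327]
84 [338 325 340 355 358 629 640 275 175 216 323 342 332 326 303 348 603 625
 623 318 335]
96 [297 354 355 314 203 256 264 264 212 203 216 447 466 455 476 474 620 614
 611 373 333]
108 [344 355 317 152 166 260 264 262 263 505 264 266 267 487 632 634
[... 232 characters left out ...]
7 179 160 164 155  32  30  30  29 155 160 171 175
 175 169 191]
156 [149 156 166 178 182 169 179 178 173 178  30  31  29  28 159 165 167 170
 159 156 159]
168 [158 179 188 165 169 186 169 178 168 163  32  33  29  32 206 181 179 166
 165 163 184]
180 [167 180 172 145 162 184 175 165 172 172  29  30  30  32 162 154 158 163
 155 162 159]
192 [176 172 163 163 162 164 163 154 161 171  33  29  30  31 144 166 152 155
 168 177 160]
204 [168 167 174 188 164 162 168 160 172 170  33  32  28  30 153 156 164 166
 172 153 167]
216 [163 117 144 163 156 159 166 160 160 160  28  29  34  27 182 168 166 158
 122 142 143]
228 [123 121 122 127 128 126 109 116 111 256  34  29  28  27 147 162 160 105
 106 108 110]
```

The spanner lies straight, within 1 px of prediction. Gripping it again.

Call:
servo_tool([
  [[-0.3,0.02,-0.06,-0.8,0,0,0],[-0.3,0,0,-0.8,0,0,0],[-0.3,0,0,-0.35,0,0,0],[-0.3,0,0,0,0,0,0],[-0.3,0,0,0,0,0,0]],
])

```text
t: 17.12
ee_pos: [467.6, -338.4, 90.0]
orientation: [3.141, 0.002, 0.001]
ft_force: [-1.1, -0.6, 0.8]
width: 57.2
grasp_force: 0.0
```

```bash
python3 st.py
```

```text
t 17.1167
ee_pos [ 467.583 -338.351   90.013]
ft_force [-1.123 -0.602  0.803]
moment [0.041 0.003 0.012]
width 57.20699851004516
grasp_force 0.0
yaw y -89.94316347332682 q6 0.9227313608038931
```

Call:
servo_tool([
  [[0.4,-0.03,-0.04,-0.1,0,0,0],[1,0,0,0,0,0,0],[1,0,0,0,0,0,0],[1,0,0,0,0,0,0],[1,0,0,0,0,0,0]],
])

```text
t: 17.53
ee_pos: [465.9, -340.5, 85.5]
orientation: [3.141, -0.0, 0.001]
ft_force: [-0.2, -0.1, 0.6]
width: 27.1
grasp_force: 0.0
```

Call:
servo_tool([
  [[1,0,0,0,0,0,0],[1,0,0,0,0,0,0],[1,0,0,0,0,0,0],[1,0,0,0,0,0,0]],
])

```text
t: 17.87
ee_pos: [465.7, -340.4, 85.2]
orientation: [3.141, -0.0, 0.0]
ft_force: [-1.0, 0.6, 6.3]
width: 17.6
grasp_force: 30.0
```

```bash
python3 st.py
```

```text
t 17.8667
ee_pos [ 465.746 -340.381   85.159]
ft_force [-0.954  0.597  6.285]
moment [0.121 0.163 0.064]
width 17.583521961823678
grasp_force 29.9991837143898
yaw y 269.99986556075845 q6 0.9191260366341936
```

Call:
servo_tool([
  [[1,0,0,0.5,0,0,0],[1,-0.3,0,0.6,0,0,0],[1,-0.47,0.5,0.5,0,0,-0.3],[1,-0.5,0.8,0,0,0,-0.3],[1,-0.5,0.8,0,0,0,-0.3]],
])

```text
t: 18.28
ee_pos: [394.5, -256.2, 149.8]
orientation: [3.138, -0.128, 0.004]
ft_force: [-0.0, 0.2, -2.9]
width: 17.7
grasp_force: 30.0
```

Call:
servo_tool([
  [[1,-0.4,0.85,0,0,0,0],[1,0,0.86,0,0,0,0],[1,0,0.86,0,0,0,0],[1,0,0.86,0,0,0,0],[1,0,0,0,0,0,0]],
])

```text
t: 18.7
ee_pos: [377.0, -114.8, 148.5]
orientation: [-3.138, 0.118, 0.005]
ft_force: [-0.2, 0.2, -1.4]
width: 17.7
grasp_force: 30.0
```

Call:
servo_tool([
  [[1,0,0,0,0,0,0],[1,0,0,0,0,0,0],[1,0,0,0,0,0,0]],
])

```text
t: 18.95
ee_pos: [379.2, -119.9, 148.8]
orientation: [3.139, -0.125, 0.001]
ft_force: [0.5, -0.1, -1.5]
width: 18.0
grasp_force: 30.0
```

```bash
python3 st.py; python3 - <<'E'
from h import *
o=readout.get_obs(); im=snap('wrist','w6.png'); g=im.sum(2)
for y in (40,60,80): print(y,g[y,276:370:2])
print(g[60:175:3,321]); print(g[0:40:2,321])
E
```

```text
t 18.95
ee_pos [ 379.238 -119.912  148.831]
ft_force [ 0.545 -0.076 -1.488]
moment [ 0.025  0.074 -0.018]
width 17.956753587410766
grasp_force 29.996887743473053
yaw y 265.44428248561593 q6 1.3143020583095077
40 [520 527 527 527 532 527 121 269 276 276 276 273 509 513 446 433 445 453
 453 445 440 444 448 459 462 457 451 446 441 431 497 504 510 518 515 512
 515 271 273 136 420 520 511 509 515 511 516]
60 [532 542 542 539 549 546 259 217 276 276 271 266 352 508 521 519 500 493
 500 518 529 528 527 531 538 534 528 512 510 518 529 522 515 514 517 272
 269 266 267  95 537 529 523 527 528 524 529]
80 [540 550 554 551 556 557 504  97 195 197 196 270 271 488 528 521 520 519
 527 524 527 539 550 549 536 529 524 512 503 503 509 515 524 533 535 346
 201 197 158 257 546 540 531 542 536 537 539]
[528 537 531 514 529 535 548 546 533 519 504 266 276 469 572 572 577 573
 575 568 566 566 575 573 570 568 223 216 222 216 215 212  15  22  23  24
  25  23  24]
[433 434 426 426 421 429 427 418 419 439 440 437 449 446 350 104 338 436
 453 467]
```

Call:
servo_tool([
  [[1,0.4,-0.02,0,0,0,0],[1,0.4,-0.03,0,0,0,0],[1,0.3,-0.025,0,0,0,0],[1,0,0,0,0,0,0]],
])

```text
t: 19.33
ee_pos: [425.6, -123.5, 149.1]
orientation: [3.138, -0.125, 0.005]
ft_force: [0.9, -0.2, -1.6]
width: 18.0
grasp_force: 30.0
```

```bash
python3 st.py
```

```text
t 19.3333
ee_pos [ 425.555 -123.523  149.1  ]
ft_force [ 0.894 -0.175 -1.56 ]
moment [ 0.013  0.039 -0.031]
width 18.0103362468717
grasp_force 29.997065663337708
yaw y 265.42241691687866 q6 1.3412906896623014
```

Call:
servo_tool([
  [[1,0.2,-0.015,0,0,0,0],[1,0.18,-0.015,0,0,0,0],[1,0,0,0,0,0,0],[1,0,0,0,0,0,0]],
])

```text
t: 19.67
ee_pos: [438.0, -123.3, 148.8]
orientation: [-3.139, 0.124, 0.0]
ft_force: [0.6, -0.3, -2.2]
width: 17.8
grasp_force: 30.0
```

```bash
python3 st.py
```

```text
t 19.6667
ee_pos [ 437.99  -123.326  148.76 ]
ft_force [ 0.58  -0.337 -2.202]
moment [-0.021  0.047 -0.007]
width 17.78249626441298
grasp_force 29.997908771038055
yaw y 265.49300289777057 q6 1.3488297083294232
```

The jaw is seated freely. Taking up the slack, then small steps.

Call:
servo_tool([
  [[1,0.03,0.22,0,0,0,-1]],
])

```text
t: 19.75
ee_pos: [438.8, -115.0, 148.8]
orientation: [3.131, -0.261, -0.0]
ft_force: [-0.6, -1.3, -0.5]
width: 18.1
grasp_force: 30.0
```

```bash
python3 st.py
```

```text
t 19.75
ee_pos [ 438.848 -115.032  148.771]
ft_force [-0.564 -1.345 -0.45 ]
moment [-0.042  0.074 -0.055]
width 18.083637243819407
grasp_force 29.994290471076965
yaw y 260.4618351571109 q6 1.4549923646883947
```

Call:
servo_tool([
  [[1,0.02,0.11,0,0,0,-0.5]],
])

```text
t: 19.83
ee_pos: [439.6, -109.8, 148.8]
orientation: [3.124, -0.336, -0.0]
ft_force: [-0.5, -3.2, -1.8]
width: 17.7
grasp_force: 30.0
```

```bash
python3 st.py
```

```text
t 19.8333
ee_pos [ 439.571 -109.84   148.788]
ft_force [-0.479 -3.153 -1.811]
moment [-0.487 -0.047 -0.186]
width 17.72522654891811
grasp_force 30.01435786485672
yaw y 257.73194367092384 q6 1.513958822559311
```

Call:
servo_tool([
  [[1,0.025,0.11,0,0,0,-0.5]],
])

```text
t: 19.92
ee_pos: [440.8, -105.7, 148.9]
orientation: [3.115, -0.4, 0.001]
ft_force: [0.7, -4.8, -1.5]
width: 17.9
grasp_force: 30.0
```

```bash
python3 st.py
```

```text
t 19.9167
ee_pos [ 440.847 -105.736  148.89 ]
ft_force [ 0.705 -4.78  -1.485]
moment [-0.893 -0.058 -0.137]
width 17.888155915064875
grasp_force 30.006268322467804
yaw y 255.36455728532286 q6 1.5654908766592763
```

Call:
servo_tool([
  [[1,0.035,0.115,0,0,0,-0.55],[1,0.04,0.115,0,0,0,-0.55]],
])

```text
t: 20.08
ee_pos: [444.0, -96.8, 149.0]
orientation: [3.092, -0.548, 0.002]
ft_force: [0.5, -5.7, -1.4]
width: 17.5
grasp_force: 30.0
```

```bash
python3 st.py
```

```text
t 20.0833
ee_pos [444.016 -96.789 148.976]
ft_force [ 0.547 -5.726 -1.404]
moment [-0.914 -0.038 -0.049]
width 17.46064403422408
grasp_force 29.996821582317352
yaw y 249.88727084330606 q6 1.682616913406777
```

The torque is about 0.47 N m and the nut is turning, at yaw -110. Backing off within the slack and retracting.

Call:
servo_tool([
  [[1,-0.04,-0.115,0,0,0,0.5],[1,-0.035,-0.115,0,0,0,0.5],[1,0,0,0,0,0,0],[1,-0.25,0.06,0,0,0,0],[1,-0.3,0.08,0,0,0,0]],
])

```text
t: 20.5
ee_pos: [418.6, -99.9, 148.8]
orientation: [-3.114, 0.413, -0.001]
ft_force: [-0.2, -0.5, -1.6]
width: 17.9
grasp_force: 30.0
```

```bash
python3 st.py
```

```text
t 20.5
ee_pos [418.643 -99.943 148.842]
ft_force [-0.201 -0.494 -1.616]
moment [0.085 0.099 0.01 ]
width 17.912906564895643
grasp_force 29.997068345546722
yaw y 254.89953312397034 q6 1.5721764090580634
```

Call:
servo_tool([
  [[1,-0.48,0.12,0,0,0,0],[1,-0.48,0.12,0,0,0,0],[1,0,0,0.9,0,0,0],[1,0,0,1,0,0,0],[1,0,0,0.1,0,0,0]],
])

```text
t: 20.92
ee_pos: [381.7, -90.6, 233.2]
orientation: [3.114, -0.412, 0.011]
ft_force: [1.4, 0.1, -1.5]
width: 17.8
grasp_force: 30.0
```

Call:
servo_tool([
  [[1,0.3,-0.89,0,0,0,1],[1,0.3,-0.89,0,0,0,1],[1,0.3,-0.89,0,0,0,1],[1,0.3,-0.89,0,0,0,0],[1,0.3,-0.89,0,0,0,0]],
])

```text
t: 21.33
ee_pos: [440.2, -269.5, 228.3]
orientation: [-3.141, 0.001, 0.001]
ft_force: [0.8, -0.7, -1.7]
width: 17.6
grasp_force: 30.0
```

Call:
servo_tool([
  [[1,0.3,-0.89,-0.2,0,0,0],[1,0.3,-0.89,-0.5,0,0,0],[1,0,0,-0.9,0,0,0],[1,0,0,-0.9,0,0,0],[1,0,0,-0.6,0,0,0]],
])

```text
t: 21.75
ee_pos: [462.6, -338.2, 101.8]
orientation: [-3.139, 0.004, 0.004]
ft_force: [-0.9, 0.6, -1.5]
width: 17.8
grasp_force: 30.0
```

Call:
servo_tool([
  [[1,0,0,-0.2,0,0,0],[1,0,0,-0.15,0,0,0],[1,0,0,0,0,0,0],[1,0,0,0,0,0,0]],
])

```text
t: 22.08
ee_pos: [464.9, -339.1, 92.3]
orientation: [3.141, -0.0, 0.002]
ft_force: [0.1, 0.4, -0.9]
width: 17.5
grasp_force: 30.0
```

```bash
python3 st.py
```

```text
t 22.0833
ee_pos [ 464.942 -339.064   92.274]
ft_force [ 0.094  0.45  -0.946]
moment [0.025 0.085 0.027]
width 17.548992645549863
grasp_force 29.998663365840912
yaw y 269.9968341863385 q6 0.9200128615789134
```

Call:
servo_tool([
  [[1,0,0,-0.1,0,0,0],[1,0,0,-0.03,0,0,0],[1,0,0,0,0,0,0],[1,0,0,0,0,0,0]],
])

```text
t: 22.42
ee_pos: [464.6, -339.1, 86.7]
orientation: [3.141, -0.0, 0.001]
ft_force: [-0.2, -0.7, -1.0]
width: 17.8
grasp_force: 30.0
```

Call:
servo_tool([
  [[1,0,0,-0.03,0,0,0],[1,0,0,0,0,0,0],[1,0,0,0,0,0,0]],
])

```text
t: 22.67
ee_pos: [464.6, -339.1, 85.1]
orientation: [3.141, -0.0, 0.001]
ft_force: [0.2, -0.2, 1.6]
width: 17.6
grasp_force: 30.0
```

Contact is made. Releasing, rising and checking the nut and the scene numerically.

Call:
servo_tool([
  [[-0.2,0,0,0,0,0,0],[-0.2,0,0,0,0,0,0],[-0.2,0,0,0,0,0,0],[-0.2,0,0,0,0,0,0],[-1,0,0,0.2,0,0,0]],
])

```text
t: 23.08
ee_pos: [463.7, -338.4, 91.9]
orientation: [-3.14, 0.0, 0.003]
ft_force: [-0.1, -0.2, 0.5]
width: 47.6
grasp_force: 0.0
```

Call:
servo_tool([
  [[-1,0,0,0.9,0,0,0],[-1,0,0,1,0,0,0],[-1,0,0,1,0,0,0],[-1,0.3,0.86,0.5,0,0,1],[-1,0.3,0.86,0,0,0,1]],
])

```text
t: 23.5
ee_pos: [490.5, -272.0, 234.8]
orientation: [3.124, 0.274, 0.013]
ft_force: [0.9, -0.2, -0.5]
width: 81.0
grasp_force: 0.0
```

Call:
servo_tool([
  [[-1,0.3,0.86,0,0,0,1],[-1,0.3,0.86,0,0,0,1],[-1,0.3,0.86,0,0,0,0.2],[-1,0.34,0.9,0,0,0,0],[-1,0,0,-0.5,0,0,0]],
])

```text
t: 23.92
ee_pos: [541.7, -126.5, 212.5]
orientation: [3.086, 0.579, 0.012]
ft_force: [0.5, -0.3, 1.0]
width: 87.7
grasp_force: 0.0
```

Call:
servo_tool([
  [[-1,0,0,-0.2,0,0,0],[-1,0,0,0,0,0,0],[-1,0,0,0,0,0,0],[-1,0,0,0,0,0,0]],
])

```text
t: 24.25
ee_pos: [537.8, -132.0, 201.3]
orientation: [3.089, 0.57, 0.0]
ft_force: [-0.2, -0.3, 0.2]
width: 88.0
grasp_force: 0.0
```

```bash
python3 st.py; cat > nut.py <<'E'
from h import *
import pickle
def ang(f,of,z=64):
    o=pickle.load(open(of,'rb')); g=cv2.cvtColor(cv2.imread('pics/'+f),6).astype(int)
    E=[]
    for x in range(309,331):
        c=g[175:205,x]; r=np.nonzero(c<24)[0]
        if len(r): E.append((x,175+r[0]))
    E=np.array(E,float); p=onz('wrist',E,z,o); v=cv2.fitLine(E.astype(np.float32),cv2.DIST_HUBER,0,.01,.01).ravel()
    a=onz('wrist',[v[2:]-10*v[:2],v[2:]+10*v[:2]],z,o); d=a[1]-a[0]
    print(f,E[:,1].astype(int),'normal',np.degrees(np.arctan2(d[1],d[0]))+90)
o=readout.get_obs(); snap('wrist','w7.png'); pickle.dump(o,open('o7.pkl','wb'))
ang('w4.png','o4.pkl'); ang('w7.png','o7.pkl')
t=snap('top','t7.png')
d=np.abs(t.astype(int)-cv2.imread('pics/t0.png')[:,:,::-1]).sum(2)
for n,(x,y) in dict(reagent=(278,147),cup=(263,254),rack=(196,235),b=(291,207),c=(247,214)).items(): print(n,(d[y-12:y+13,x-12:x+13]>90).sum())
gg=t[185:285,385:412].sum(2); print(gg[10:80:8])
E
python3 nut.py
```

```text
t 24.25
ee_pos [ 537.825 -132.01   201.314]
ft_force [-0.236 -0.299  0.219]
moment [ 0.01   0.027 -0.047]
width 87.98271595611634
grasp_force 0.0
yaw y -69.09609774976992 q6 0.9438836318702906
w4.png [192 192 192 192 192 191 191 191 191 191 191 191 191 191 191 191 191 191
 191 191 191 191] normal 22.176436102165496
w7.png [194 192 191 191 191 191 191 191 191 191 191 191 191 191 191 191 191 191
 191 191 191 191] normal 20.897771986239135
reagent 0
cup 2
rack 0
b 0
c 0
[[260 264 272 280 280 275 269 263 271 277 279 285 308 307 306 302 313 351
  365 357 389 410 415 418 417 423 431]
 [270 265 246 318 414 439 399 313 267 260 257 257 256 260 263 252 318 402
  430 387 303 266 267 266 260 254 252]
 [266 258 260 288 390 441 448 446 446 444 445 447 443 442 440 440 441 440
  431 407 328 265 256 265 261 265 265]
 [262 273 268 268 276 266 240 263 311 242 160 150 139 135 155 248 286 270
  256 258 260 260 263 269 266 260 262]
 [270 266 266 266 266 262 265 269 243 175 137 145 144 132 138 216 254 261
  253 259 259 259 265 266 258 258 256]
 [261 259 256 260 257 258 259 254 250 188 131 137 136 140 133 181 231 254
  258 264 269 266 260 262 266 269 276]
 [265 274 271 267 265 259 252 253 245 185 122 136 143 134 138 158 225 258
  270 271 266 253 256 263 269 266 279]
 [257 255 257 258 259 257 257 261 263 228 159 142 152 142 132 140 213 249
  253 265 262 260 263 263 260 277 382]
 [270 269 256 263 264 271 263 255 259 257 262 263 260 255 258 255 260 263
  267 273 266 261 258 261 272 340 413]]
```

```bash
python3 - <<'E'
from h import *
import pickle
for f,of in (('w4.png','o4.pkl'),('w7.png','o7.pkl')):
    o=pickle.load(open(of,'rb')); g=cv2.cvtColor(cv2.imread('pics/'+f),6).astype(float); E=[]
    for x in range(312,329):
        c=g[:,x]; r=next(r for r in range(180,205) if c[r]<27); E.append((x,r-1+(c[r-1]-27)/(c[r-1]-c[r])))
    E=np.array(E); k=np.polyfit(E[:,0],E[:,1],1); a=onz('wrist',[(310,np.polyval(k,310)),(330,np.polyval(k,330))],64,o); d=a[1]-a[0]
    # left/right extreme corners of the dark nut silhouette
    print(f,E[:,1].round(1),np.degrees(np.arctan2(d[1],d[0]))+90)
    print((g[186:197,300:340:3]).astype(int))
E
```

```text
w4.png [190.8 190.8 190.7 190.7 190.5 190.5 190.5 190.4 190.4 190.5 190.5 190.3
 190.2 190.1 189.9 189.9 189.9] 24.214408677986412
[[68 69 67 66 37 39 41 41 42 66 70 63 51 67]
 [67 68 68 60 37 39 41 41 42 45 69 62 56 68]
 [67 68 68 59 37 39 40 43 42 41 64 58 62 68]
 [68 66 68 44 36 39 40 42 41 39 51 53 64 67]
 [69 61 66 39 36 38 35 40 30 26 26 52 66 66]
 [68 49 48 38 24 23 19 13 13 14 14 64 68 64]
 [67 49 48 13 14 14 14 14 14 13 14 60 69 65]
 [67 49 47 15 13 14 13 14 14 14 14 57 68 69]
 [69 49 40 14 15 14 14 13 14 13 14 32 66 69]
 [68 49 27 14 14 13 14 14 13 13 13 12 67 68]
 [55 48 19 14 13 14 13 13 14 15 14 12 67 67]]
w7.png [190.1 190.1 190.2 190.1 190.2 190.2 190.2 190.5 190.3 190.1 190.1 190.1
 190.2 190.2 190.2 190.1 190.1] 20.896940787785326
[[67 68 67 67 35 39 40 41 42 45 69 67 55 68]
 [67 68 68 67 35 39 40 42 42 41 64 64 49 68]
 [68 67 68 66 35 39 39 41 41 41 45 62 49 67]
 [69 65 68 62 35 39 36 40 32 40 40 57 64 66]
 [67 54 66 49 28 29 30 28 30 29 31 38 68 64]
 [67 54 48 48 13 14 14 14 15 13 14 14 69 66]
 [67 54 48 39 15 14 14 13 14 14 14 14 67 69]
 [68 48 49 27 14 15 14 15 14 14 14 13 66 68]
 [69 49 48 16 13 13 13 13 14 14 14 15 58 67]
 [70 49 49 11 14 13 14 13 14 14 14 13 31 67]
 [68 50 47 11 14 13 14 13 14 13 14 13 12 66]]
```

The nut is now at 20.9°, so nip is about 44–47°, an eighth of a turn. The bystanders haven't moved and the spanner is on its mat. I'll rise clear and hand in.

Call:
servo_tool([
  [[-1,0,0,0.8,0,0,0],[-1,0,0,0.8,0,0,0],[-1,0,0,0,0,0,0],[-1,0,0,0,0,0,0]],
])

```text
t: 24.68
ee_pos: [538.9, -131.9, 267.2]
orientation: [3.087, 0.57, 0.007]
ft_force: [-0.3, -0.2, 0.1]
width: 88.0
grasp_force: 0.0
```

```bash
python3 -c "
from workcell import close_job; print(close_job())"
```

```text
the job is handed in; nothing more can be done
None
```

I spun the loose nut down finger-tight with the gripper, tightened it about an eighth of a turn with the spanner (measured at 44–47°, in two pulls), laid the spanner back flat on its mat, and handed in at about 25 s; the top-camera comparison showed the other unions, rack, cup and bottle unmoved.

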